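Complete the two bay-number signs

ROBOT

A 6-joint arm with a two-finger parallel gripper is mounted at the origin on the work surface; the furniture and walls round the work are solid. World frame = base frame: x ahead of the robot, y to its left, z up, the work surface at z = 0. Lengths are in m, angles in rad, forces in N, time in s.
With the tool pointing down it reaches from about 0.25 to 0.725 m from the base axis. Payload 4 kg.
Tool frame: the origin (TCP) lies between the finger pads; the fingertips stand 8 mm ahead of it and the grasp point (between the pads) lies 11 mm behind it (bot.tip_reach is the distance from the TCP to the fingertips, in m); z points along the fingers, y is the line along which they close (so a half turn about z gives the same grasp; the last joint's range is limited). The gripper opens to 85 mm and grips with 20 to 120 N. Pads are 22 mm wide; open, the fingers measure 114 mm over their backs; the gripper's body (76 mm by 85 mm) begins 54 mm behind the grasp point. The pads swing forward as they close: fully open they stand 13 mm farther back than shut.
Start: joints at [1.16, 0.241, 0.005, 1.335, 0, 1.571], TCP at [0.2, 0.458, 0.217] pointing down, gripper open.
Joint ranges: [-2.72, 2.72], [-1.05, 1.87], [-1.09, 1.28], [-1.99, 2.15], [-1.42, 1.44], [-3.14, 3.14]. Speed limits (rad/s): [2.79, 2.79, 3.14, 3.14, 3.14, 3.14].

INTERFACE

Orientations are given as a unit quaternion [x, y, z, w].
In Python, from workcell import bot gives the robot as it stands.
- The arm moves only by the tool move_arm, never from a script. Its argument "deltas" is a list of rows, each a list of 7 numbers: the opening, from 0 (shut) to 1 (fully open), then the shift along the tool's x, y, z in mm, then the turn, a rotation vector about the tool's x, y, z in degrees. In form: [[gripper, tx, ty, tz, ax, ay, az], ...]. A call has 1 to 10 rows; each row shifts and turns the commanded pose from where the row before left it, along the tool's axes as they then stand; what a row does not reach is not made up. A row lasts 1/12 s, in which the tool goes at most 41.7 mm and 7.16 degrees, less where a joint would pass 70% of its speed; a pose out of reach is approached as far as the arm can. A call is refused whole if a number of a shift passes 41.7 or a number of a turn 7.16, either way. A call with a gripper value outside its range is refused whole. The fingers move at their own pace and stop on an object; the grip force is fixed at half the most. Time passes only in rows, so rows that do not move let the fingers close. It gives the time, the measured TCP pose, the force, the opening and the grip force at its end, in the units of the state.
- bot.get_obs(): the state, without advancing time (a new reading comes with each control period).
- bot.camera(name): name is "scene" or "top"; returns the picture (400x640x3 uint8, blue, green, red); there is no depth.
- bot.calibration(name): a dict with "K" (3x3 intrinsics, pixels), "dist_coeffs" ([k1, k2, p1, p2, k3] as OpenCV has them; the pictures are not rectified), "position" and "orientation" of the camera in the world. Camera axes: x right, y down, z forward; pixel columns grow to the right and rows downward; lengths in m; the calibration is good to about 2 mm. A picture is of the moment at which its call begins. calibration takes no time and is no camera call.
- bot.job_done(): hands the job in; it is judged then, once.
Trained networks look in the newest picture that a camera, given by its name, has taken for a name from the list of things; names that differ only in an ending like _2 or _b are one class to them, and where a whole thing is asked for, a point or a joint stands for the part that bears it (a point fixed in the world has none). Each returns a list of dicts, best first, with "conf" (0 to 1); they miss things now and then, are a little off and sometimes report something else, mostly with a low value. They report only what shows in the picture. A call takes as long as a camera call. They do not tell look-alikes from the thing itself.
- bot.outline_of(query, camera): "pixels" (400x640 bool, what is visible of it) and "rect" ([left, top, width, height] in pixels, round what is visible of it).
The state is a dict: "clock": time; "joint_pos": joint angles; "joint_vel": joint speeds; "tau": joint torques, N m; "eef_pos": TCP position; "tool_rot": TCP orientation; "ft_force": force on the tool from outside, world axes, zero at the start; "ft_torque": the same for the moment, N m; "grip_width": finger opening in m; "grasp_force": force on a finger pad.
Only numpy, scipy, OpenCV 4.12 (cv2) and the standard library are available. Lean on these libraries where they do the work, as an engineer would, in place of code of your own. Each camera call takes 0.05 s, during which the arm holds its last target. There are 200 camera calls.

TASK

Complete the two bay signs by laying the four loose letters that lie in front of the sign plates flat on the plates, upright as read from the robot's side, squared up with the plate and each centred on its marked place. On the plate that carries an O at its left end, lay the N in the middle, next to that O, and the E to the right of the N; on the plate that carries a W in its middle, lay the T to the left of the W and the loose O to its right. Leave the yellow tape roll and the tweezers where they lie.

Things in the scene. Friction and masses are not known exactly. Their poses are not given: they have to be found in the camera images.
- n_centre (a point): Loose black acrylic letter N, white face up, lying flat: 48 mm high (its x) x 41 mm wide (its y) x 16 mm thick. Point: its centre, 8 mm above its underside; x to the letter's head, y to its left, z up. It looks the same when turned half a turn, so either way up is right. Its left and right sides are straight and parallel, good to grip across.
- e_centre (a point): Loose black acrylic letter E, white face up, lying flat: 48 mm high (its x) x 40 mm wide (its y) x 18 mm thick. Point: its centre, 8 mm above its underside; x to the letter's head, y to its left, z up. Its head and foot bars are flat and parallel, good to grip across (48 mm). It must not lie upside down.
- t_centre (a point): Loose black acrylic letter T, white face up, lying flat: 50 mm high (its x) x 43 mm wide (its y) x 16 mm thick. Point: its centre, 8 mm above its underside; x to the letter's head, y to its left, z up. Its stem is 11 mm wide on the centre line; the stem passes through this point and can be gripped across. It must not lie upside down.
- o_centre (a point): Loose black acrylic letter O, white face up, lying flat: 50 mm high (its x) x 49 mm wide (its y) x 17 mm thick. Point: its centre, 8 mm above its underside; x to the letter's head, y to its left, z up. A round ring; it can be gripped across its outside and its turn on the plate does not matter.
- one_plate: Flat grey plate, fixed: 240 (y) x 92 (x) x 4 mm, no rim. Origin: middle of underside; x to the sign's head (away from the robot), y left, z up. Three places at x = 0, y = +76 (left), 0 (middle), -76 mm (right), each with a scribed tick above and below. An O (50 mm across, 17 thick) is bonded on the left place; the others are empty.
- two_plate: Flat grey plate, fixed: 240 (y) x 92 (x) x 4 mm, no rim. Origin: middle of underside; x to the sign's head (away from the robot), y left, z up. Three places at x = 0, y = +76 (left), 0 (middle), -76 mm (right), each with a scribed tick above and below. A W (46 x 62 mm, 16 thick) is bonded on the middle place; the others are empty.
- tape_centre (a point): Bystander: roll of yellow tape lying flat, 64 mm across, 19 mm high, loose on the table; this point is at its centre, half-way up.
- tweezer_centre (a point): Bystander: steel tweezers lying on the table, loose, 122 mm long (y), 18 mm wide (x), 9 mm high; this point is at the centre, half-way up.
Things that resemble listed ones, but are neither listed nor needed, are in the scene too. What is shaped like the part that bears n_centre but purple is not meant.

How it is judged:
At the end, for the whole second after the job is handed in: O-plate: N on the middle place, E on the right; W-plate: T left, loose O right. Centres within 12 mm in plate x and y, 5 mm in height, flat (0.1 rad), N, E, T square within 0.2 rad, E and T not upside down, released, at rest; tape and tweezers within 25 mm of their starts (x of n_centre in the frame of one_plate between -0.012 and 0.012 m and y of n_centre in the frame of one_plate between -0.012 and 0.012 m and z of n_centre in the frame of one_plate between 0.007 and 0.017 m and angle between each of n_centre, e_centre, t_centre, o_centre's own z axis and vertical below 0.1 rad and angle between the x axis of each of n_centre, e_centre and the x axis of one_plate, either way round below 0.2 rad and x of e_centre in the frame of one_plate between -0.012 and 0.012 m and y of e_centre in the frame of one_plate between -0.088 and -0.064 m and z of e_centre in the frame of one_plate between 0.007 and 0.017 m and y of one_plate in the frame of e_centre above 0 m and x of t_centre in the frame of two_plate between -0.012 and 0.012 m and y of t_centre in the frame of two_plate between 0.064 and 0.088 m and z of t_centre in the frame of two_plate between 0.007 and 0.017 m and angle between the x axis of t_centre and the x axis of two_plate, either way round below 0.2 rad and y of two_plate in the frame of t_centre below 0 m and x of o_centre in the frame of two_plate between -0.012 and 0.012 m and y of o_centre in the frame of two_plate between -0.088 and -0.064 m and z of o_centre in the frame of two_plate between 0.007 and 0.017 m and linear speed of each of letter_n_loose, letter_e_loose, letter_t_loose, letter_o_loose below 0.01 m/s); the robot touches nothing.
It fails at once if the yellow tape roll is shifted by more than 25 mm (distance of tape_centre from where it was at the start of the episode above 0.025 m).
It fails at once if the tweezers are shifted by more than 25 mm (distance of tweezer_centre from where it was at the start of the episode above 0.025 m).
It also fails if it takes over 96 s, if anything falls off the work surface, if the arm or the gripper's body presses on something with over 40 N, if the wrist force passes 120 N, or if a joint passes its speed limit or range.

## Working session

There is one attempt and no reset: what is moved stays moved. The work goes in short steps, Python scripts to look and compute and a tool call to move; the robot and the scene stay as the last step left them, time stands still between calls to the robot, and variables do not carry over. Pictures are saved under pics/ and viewed, at most 14 in all, crops included, and the job is handed in when it is done.

Besides the shell and the picture viewer there is one more tool, called after "Emit:" as name(argument=value, ...) on one line, values as JSON. move_arm: Moves the arm, as the interface text tells. Its arguments: {"type":"object","properties":{"deltas":{"type":"array","items":{"type":"array","items":{"type":"number"}}}},"required":["deltas"]}

```bash
mkdir -p pics; ls; python3 - <<'E'
from workcell import bot
import cv2
for n in ("scene","top"):
    im=bot.camera(n); cv2.imwrite(f"pics/{n}0.png",im)
    c=bot.calibration(n); print(n,c)
print(bot.get_obs())
E
```

```text
pics
scene {'K': array([[493.26757405,   0.        , 321.1977206 ],
       [  0.        , 493.26757405, 196.24198801],
       [  0.        ,   0.        ,   1.        ]]), 'dist_coeffs': array([-0.06653636,  0.        ,  0.        ,  0.        ,  0.        ]), 'position': array([-0.18684838, -0.77451108,  0.75640597]), 'orientation': array([ 0.81946187, -0.32445152,  0.1714316 , -0.44025523])}
top {'K': array([[519.62682048,   0.        , 320.50738219],
       [  0.        , 519.62682048, 196.9852009 ],
       [  0.        ,   0.        ,   1.        ]]), 'dist_coeffs': array([-0.05133073,  0.        ,  0.        ,  0.        ,  0.        ]), 'position': array([0.44562979, 0.00120702, 1.15305576]), 'orientation': array([ 0.70949224, -0.70347936,  0.02931933, -0.02962982])}
{'clock': 0.1, 'joint_pos': array([1.15997153e+00, 2.41316221e-01, 3.87710285e-03, 1.33520826e+00,
       1.49669810e-06, 1.57081815e+00]), 'joint_vel': array([-0.00072089,  0.00099144,  0.00298612,  0.00054086, -0.00021301,
        0.0008632 ]), 'tau': array([ 7.52486449e-04, -3.73138940e+01,  2.53009933e+01,  1.08725848e-02,
        9.44457133e-05,  9.26436485e-06]), 'eef_pos': array([0.19944795, 0.4578579 , 0.21591963]), 'tool_rot': array([ 2.03981502e-01,  9.78974305e-01, -9.05918693e-04, -1.89503240e-04]), 'ft_force': array([-0.1971473 , -0.67836628, -0.47285053]), 'ft_torque': array([-0.05160183,  0.00457347, -0.02296663]), 'grasp_force': 0.0, 'grip_width': 0.08550838837923558}
```

View pics/top0.png

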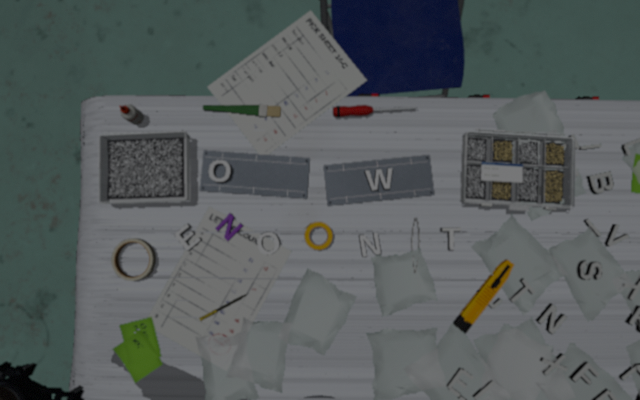

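View pics/scene0.png

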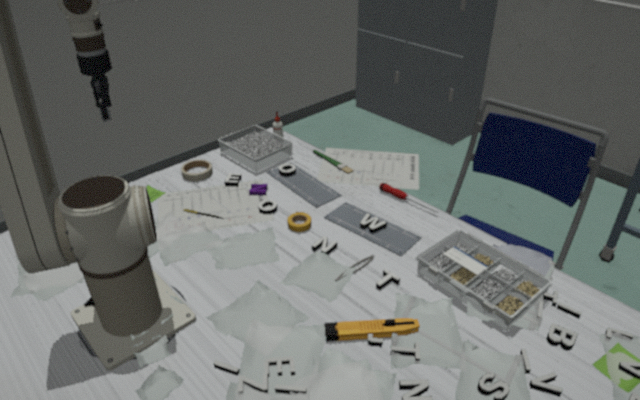

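The top view shows the loose letters E (188,237), O (269,243), N (370,243) and T (450,239), with the tape at (320,236) and the tweezers at (415,240). The plates are at (255,174) and (378,180). The purple N at (229,226) is a decoy. Next I'll rectify the image at face height.

```bash
cat > h.py <<'E'
from workcell import bot
import cv2, numpy as np
from scipy.spatial.transform import Rotation as R
def cal(n):
    c=bot.calibration(n); Rw=R.from_quat(c["orientation"]).as_matrix()
    return c["K"],c["dist_coeffs"],np.array(c["position"]),Rw
def proj(n,P):
    K,d,p,Rw=cal(n); rv=cv2.Rodrigues(Rw.T)[0]
    return cv2.projectPoints(np.asarray(P,float).reshape(-1,3),rv,-Rw.T@p,K,d)[0][:,0]
def back(n,px,z):
    K,d,p,Rw=cal(n)
    u=cv2.undistortPoints(np.asarray(px,float).reshape(-1,1,2),K,d)[:,0]
    r=np.c_[u,np.ones(len(u))]@Rw.T
    return p+r*((z-p[2])/r[:,2])[:,None]
def ortho(n,im,x0,x1,y0,y1,z,s):  # s px per m; up=+x, left=+y
    h,w=int((x1-x0)*s),int((y1-y0)*s)
    v,u=np.mgrid[:h,:w]
    P=np.stack([x1-(v+.5)/s,y1-(u+.5)/s,np.full(v.shape,z)],-1)
    m=proj(n,P).astype(np.float32).reshape(h,w,2)
    return cv2.remap(im,m[...,0],m[...,1],cv2.INTER_CUBIC)
E
python3 - <<'E'
from h import *
im=bot.camera("top")
o=ortho("top",im,.30,.56,-.33,.36,.014,1150)
o=cv2.convertScaleAbs(o,alpha=1.6)
for k in range(-6,8):
    u=int((.36-k*.05)*1150); cv2.putText(o,f"{k*5}",(u-8,10),0,.4,(0,0,255)); cv2.line(o,(u,14),(u,20),(0,0,255))
for x in (.35,.4,.45,.5,.55):
    v=int((.56-x)*1150); cv2.putText(o,f"{x}",(0,v),0,.4,(0,0,255))
cv2.imwrite("pics/o1.png",o); print(o.shape)
for q,z in dict(n_centre=.012,e_centre=.012,t_centre=.012,o_centre=.012,one_plate=.004,two_plate=.004,tape_centre=.012,tweezer_centre=.005).items():
    for r in bot.outline_of(q,"top")[:6]:
        ys,xs=np.nonzero(r["pixels"]); px=np.c_[xs,ys]
        P=back("top",px,z)[:,:2]; 
        rc=cv2.minAreaRect((P*1000).astype(np.float32))
        print(q,round(r["conf"],2),np.round(px.mean(0)),"mean",np.round(P.mean(0)*1000,1),"rect",np.round(rc[0],1),np.round(rc[1],1),round(rc[2],1))
E
```

```text
(299, 793, 3)
n_centre 0.59 [369. 244.] mean [ 438.  -105.4] rect [ 438.6 -105.7] [44.4 41. ] 9.2
n_centre 0.51 [229. 226.] mean [474.6 203.4] rect [474.8 203.2] [43.7 51. ] 46.1
e_centre 0.55 [187. 238.] mean [447.9 295.1] rect [449.9 294.4] [49.2 41.6] 40.0
t_centre 0.59 [378. 180.] mean [ 580.3 -125.2] rect [ 581.2 -126. ] [ 90.8 238.9] 6.2
t_centre 0.5 [451. 236.] mean [ 457.5 -284.6] rect [ 452.  -284.6] [50.4 42.2] 0.4
o_centre 0.56 [268. 242.] mean [441.  116.3] rect [440.1 116.2] [50.2 48.2] 1.0
one_plate 0.97 [254. 174.] mean [591.8 149.9] rect [591.9 150.4] [241.5  95.9] 86.7
two_plate 0.57 [378. 180.] mean [ 581.5 -126.1] rect [ 581.5 -126.9] [ 93.2 243.5] 6.1
tape_centre 0.73 [318. 235.] mean [457.7   7.8] rect [457.4   6.9] [61.2 61.4] 0.5
tweezer_centre 0.2 [186. 238.] mean [449.1 297.7] rect [450.5 296.5] [52.5 43.3] 42.3
```

View pics/o1.png

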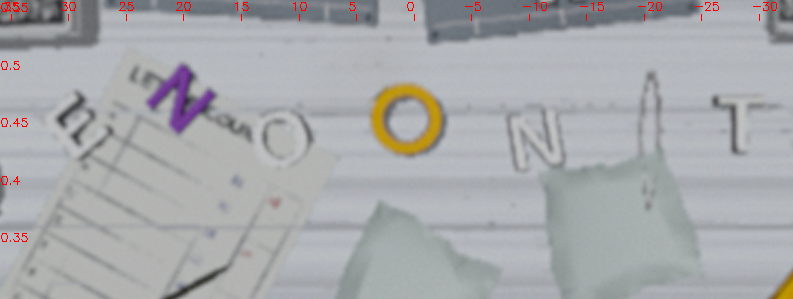

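```bash
python3 - <<'E'
from h import *
print(bot.tip_reach)
im=np.mean([bot.camera("top").astype(float) for _ in range(8)],0).clip(0,255).astype(np.uint8); np.save("avg.npy",im)
def rect(o,c,yaw,h,w,x1,y1,s,col):
    a=np.radians(yaw); X=np.array([np.cos(a),np.sin(a)]);Y=np.array([-np.sin(a),np.cos(a)])
    q=[c+i*h/2*X+j*w/2*Y for i,j in((1,1),(1,-1),(-1,-1),(-1,1))]
    cv2.polylines(o,[np.array([[(y1-p[1])*s,(x1-p[0])*s] for p in q],int)],1,col,1)
T=[]
for (x,y,z,yaw,h,w) in [(.450,.2945,.018,40,.048,.040),(.438,-.1055,.016,9.2,.048,.041),(.452,-.2846,.016,0.4,.050,.043),(.440,.1162,.017,0,.050,.049)]:
    o=ortho("top",im,x-.04,x+.04,y-.04,y+.04,z,2450); o=cv2.convertScaleAbs(o,alpha=1.8)
    rect(o,np.array([x,y]),yaw,h,w,x+.04,y+.04,2450,(0,0,255)); T.append(o)
P=[]
for (x,y,yaw) in [(.5919,.1502,-3.3),(.5814,-.1265,6.1)]:
    s=1500;o=ortho("top",im,x-.065,x+.065,y-.13,y+.13,.004,s); o=cv2.convertScaleAbs(o,alpha=1.8)
    rect(o,np.array([x,y]),yaw,.092,.240,x+.065,y+.13,s,(0,0,255)); 
    a=np.radians(yaw)
    for k in (.076,0,-.076):
        q=np.array([x,y])+k*np.array([-np.sin(a),np.cos(a)]); cv2.circle(o,(int((y+.13-q[1])*s),int((x+.065-q[0])*s)),3,(0,0,255),-1)
        rect(o,q,yaw,.092,.0,x+.065,y+.13,s,(0,255,0))
    P.append(o)
a=np.hstack(T); b=np.hstack(P); W=max(a.shape[1],b.shape[1])
f=lambda q:cv2.copyMakeBorder(q,0,0,0,W-q.shape[1],0)
g=np.vstack([f(a),f(b)]); print(g.shape); cv2.imwrite("pics/z1.png",g[:600,:800])
E
```

```text
0.008
(390, 781, 3)
```

View pics/z1.png

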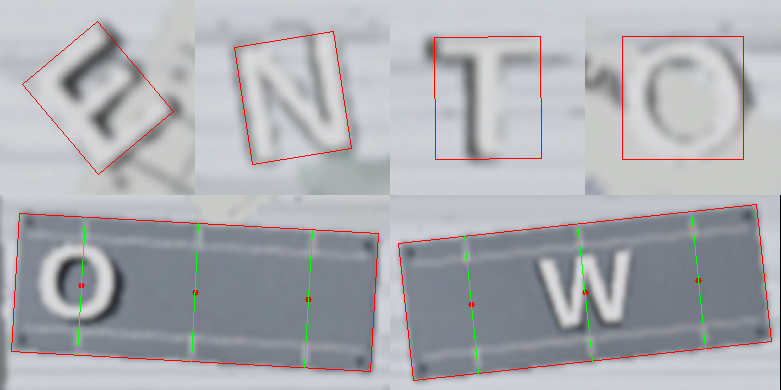

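```bash
python3 - <<'E'
from h import *
im=np.load("avg.npy"); T=[]
for (x,y,yaw,z) in [(.450,.2945,40,.018),(.438,-.1055,9.2,.016),(.452,-.2846,0.4,.016),(.440,.1162,0,.017)]:
    s=6500;o=ortho("top",im,x-.03,x+.03,y-.03,y+.03,z,s)
    n=o.shape[0]; o=cv2.warpAffine(o,cv2.getRotationMatrix2D((n/2,n/2),-yaw,1),(n,n))
    o=cv2.normalize(o,None,0,255,cv2.NORM_MINMAX)
    h,w={40:(.048,.040),9.2:(.048,.041),0.4:(.05,.043),0:(.05,.049)}[yaw]
    cv2.rectangle(o,(int(n/2-w/2*s),int(n/2-h/2*s)),(int(n/2+w/2*s),int(n/2+h/2*s)),(0,0,255),1); T.append(cv2.resize(o,(300,300)))
cv2.imwrite("pics/z2.png",np.vstack([np.hstack(T[:2]),np.hstack(T[2:])]))
E
```

```text
(no output)
```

View pics/z2.png

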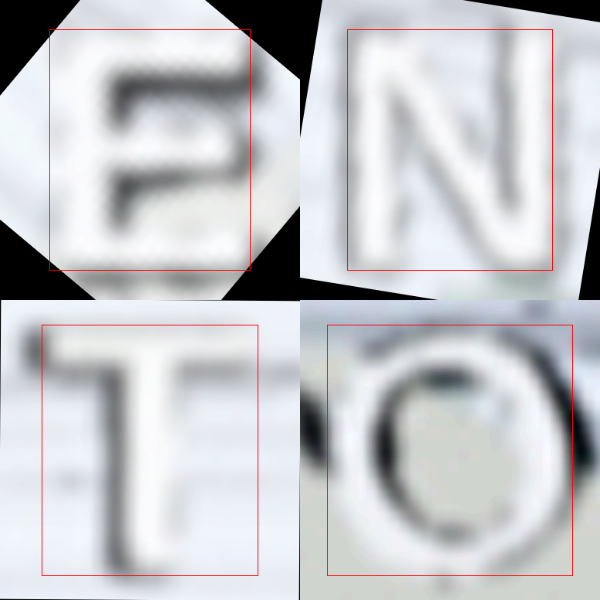

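The plate fits are good. E is upright at yaw 40°, N is at 9° and T at 0°. I'll start with E.

Emit:
move_arm(deltas=[[1,0,0,25,0,0,6.6],[1,0,0,25,0,0,6.6],[1,0,0,25,0,0,6.6],[1,0,0,25,0,0,6.7],[1,-35.8,10.9,0,0,0,0],[1,-35.8,10.9,0,0,0,0],[1,-35.8,10.9,0,0,0,0],[1,-35.8,10.9,0,0,0,0],[1,-35.8,10.9,0,0,0,0],[1,-35.8,10.9,0,0,0,0]])

```text
clock: 1.78
eef_pos: [0.3891, 0.3347, 0.1168]
tool_rot: [0.423, 0.906, 0.0, 0.0]
ft_force: [0.7, 0.2, -0.5]
grip_width: 0.0853
grasp_force: 0.0
```

Emit:
move_arm(deltas=[[1,-35.8,10.9,0,0,0,0],[1,-35.8,10.9,0,0,0,0],[1,0,0,20,0,0,0],[1,0,0,20,0,0,0],[1,0,0,0,0,0,0],[1,0,0,0,0,0,0]])

```text
clock: 2.28
eef_pos: [0.4495, 0.294, 0.0757]
tool_rot: [0.423, 0.906, -0.001, -0.001]
ft_force: [-0.2, 0.6, -0.2]
grip_width: 0.0855
grasp_force: 0.0
```

```bash
cat >> h.py <<'E'
def plan(x,y,z,yaw):
    o=bot.get_obs(); M=R.from_quat(o["tool_rot"]).as_matrix(); p=o["eef_pos"]
    cy=np.degrees(np.arctan2(M[1,1],M[0,1])); az=(cy-yaw+90)%180-90
    a=np.radians(cy-az); yt=np.array([np.cos(a),np.sin(a)]); xt=np.array([-yt[1],yt[0]])
    d=(np.array([x,y,z])-p)*1000
    print("t",round(o["clock"],2),"p",np.round(p,4),"yaw",round(cy,1),"tilt",np.round(M[:2,2],4),"| az",round(az,1),"then",np.round([xt@d[:2],yt@d[:2],-d[2]],1),
      "w",round(o["grip_width"],4),"gf",round(o["grasp_force"],1),"F",np.round(o["ft_force"],1))
E
python3 -c "
from h import *
plan(.45,.2945,.008,40)"
```

```text
t 2.28 p [0.4495 0.294  0.0757] yaw 39.9 tilt [-0.0029 -0.0019] | az -0.1 then [ 0.   0.7 67.7] w 0.0855 gf 0.0 F [-0.2  0.6 -0.2]
```

Emit:
move_arm(deltas=[[1,0,0.7,25,0,0,0],[1,0,0,25,0,0,0],[1,0,0,12,0,0,0],[0.8,0,0,5,0,0,0],[0.6,0,0,0,0,0,0],[0.3,0,0,0,0,0,0],[0.3,0,0,0,0,0,0],[0.3,0,0,0,0,0,0],[0.3,0,0,0,0,0,0]])

```text
clock: 3.03
eef_pos: [0.4517, 0.2959, 0.0109]
tool_rot: [0.423, 0.906, 0.001, 0.001]
ft_force: [-0.7, -0.4, 0.9]
grip_width: 0.0259
grasp_force: 0.0
```

```bash
python3 - <<'E'
from h import *
plan(.45,.2945,.008,40)
a=bot.camera("top")[190:300,120:280]; b=bot.camera("scene")[130:240,170:330]
f=lambda q:cv2.convertScaleAbs(cv2.resize(q,None,fx=2.5,fy=2.5,interpolation=3),alpha=1.8)
cv2.imwrite("pics/a3.png",np.hstack([f(a),f(b)]))
E
```

```text
t 3.03 p [0.4517 0.2959 0.0109] yaw 40.0 tilt [0.0018 0.0012] | az -0.0 then [ 0.  -2.2  2.9] w 0.0259 gf 0.0 F [-0.7 -0.4  0.9]
```

View pics/a3.png

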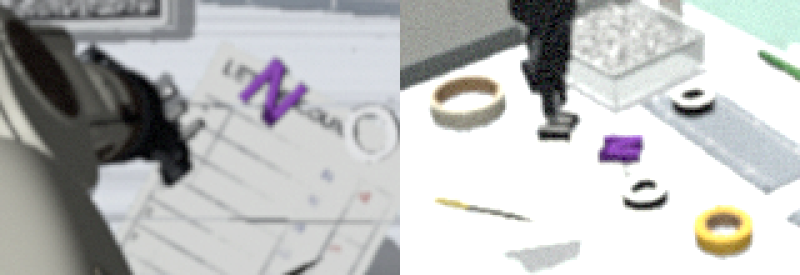

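Emit:
move_arm(deltas=[[1,0,0,0,0,0,0],[1,0,0,0,0,0,0],[1,0,0,0,0,0,0],[1,0,0,0,0,0,0],[1,0,0,-40,0,0,0],[1,0,0,-40,0,0,0],[1,40,0,0,0,0,0],[1,40,0,0,0,0,0],[1,40,0,0,0,0,0]])

```text
clock: 3.88
eef_pos: [0.3742, 0.3883, 0.091]
tool_rot: [0.424, 0.906, 0.001, 0.0]
ft_force: [-0.3, -0.1, -0.5]
grip_width: 0.0851
grasp_force: 0.0
```

```bash
python3 - <<'E'
from h import *
plan(.45,.2945,.008,40)
a=bot.camera("top")[190:300,120:280]; b=bot.camera("scene")[130:240,170:330]
f=lambda q:cv2.convertScaleAbs(cv2.resize(q,None,fx=2.5,fy=2.5,interpolation=3),alpha=1.5)
cv2.imwrite("pics/a4.png",np.hstack([f(a),f(b)]))
E
```

```text
t 3.88 p [0.3742 0.3883 0.091 ] yaw 39.8 tilt [0.0018 0.002 ] | az -0.2 then [-120.6   -2.2   83. ] w 0.0851 gf 0.0 F [-0.3 -0.1 -0.5]
```

View pics/a4.png

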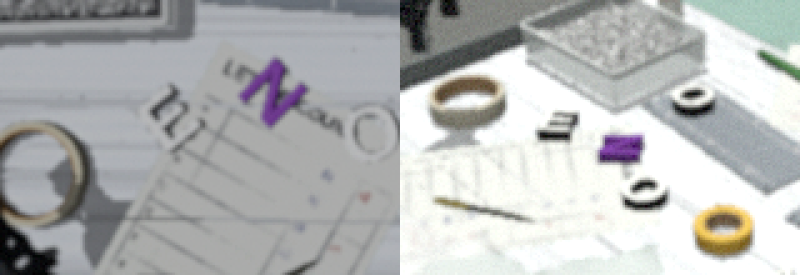

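```bash
cat >> h.py <<'E'
def find(q,z,near=None):
    bot.camera("top")
    for r in bot.outline_of(q,"top")[:4]:
        ys,xs=np.nonzero(r["pixels"]); P=back("top",np.c_[xs,ys],z)[:,:2]
        rc=cv2.minAreaRect((P*1000).astype(np.float32))
        print(q,round(r["conf"],2),"mean",np.round(P.mean(0)*1000,1),"rect",np.round(rc[0],1),np.round(rc[1],1),round(rc[2],1))
E
python3 -c "
from h import *
find('e_centre',.012);find('e_centre',.012)
im=bot.camera('scene');cv2.imwrite('pics/s5.png',cv2.convertScaleAbs(cv2.resize(im[0:200,60:260],None,fx=3,fy=3,interpolation=3),alpha=1.6))"
```

```text
e_centre 0.78 mean [448.4 294.9] rect [450.2 293.9] [50.9 42.4] 41.9
e_centre 0.64 mean [449.3 294.6] rect [450.2 293.9] [51.4 40.9] 44.0
```

View pics/s5.png

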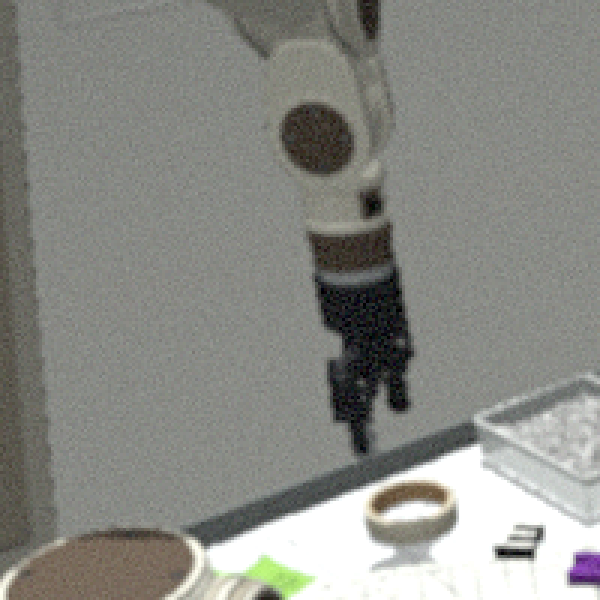

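```bash
python3 -c "
from h import *
y=np.array([.766,.643]);c=np.array([.3742,.3883])
for s in(-1,1):
  for z in (.083,.096,.101):
    q=c+s*.0425*y; print(s,z,proj('scene',[[*q,z]]), proj('scene',[[*(c+s*.057*y),z]]))"
```

```text
-1 0.083 [[182.5744459  161.50084948]] [[180.72591658 164.08713101]]
-1 0.096 [[181.83753582 157.41218256]] [[179.97218535 159.97573617]]
-1 0.101 [[181.55244494 155.82847442]] [[179.68056752 158.3831075 ]]
1 0.083 [[192.80941621 147.20440656]] [[194.45905671 144.90383094]]
1 0.096 [[192.1621272  143.24644031]] [[193.82565721 140.96769612]]
1 0.101 [[191.91179947 141.71397798]] [[193.58071526 139.44378534]]
```

Emit:
move_arm(deltas=[[0.75,-40,-0.7,0,0,0,0],[0.75,-40,-0.8,0,0,0,0],[0.75,-40.5,-0.7,0,0,0,0],[0.75,0,0,35,0,0,0],[0.75,0,0,35,0,0,0],[0.75,0,0,10,0,0,0],[0.75,0,0,0,0,0,0],[0.75,0,0,0,0,0,0]])

```text
clock: 4.9
eef_pos: [0.4496, 0.2929, 0.0097]
tool_rot: [0.423, 0.906, -0.001, -0.0]
ft_force: [0.2, 0.9, 0.1]
grip_width: 0.0639
grasp_force: 0.0
```

Emit:
move_arm(deltas=[[0.75,0,0,3,0,0,0],[0.75,0,0,0,0,0,0]])

```text
clock: 5.07
eef_pos: [0.4507, 0.2947, 0.0082]
tool_rot: [0.423, 0.906, 0.001, 0.001]
ft_force: [-0.1, -0.1, -0.6]
grip_width: 0.0638
grasp_force: 0.0
```

```bash
python3 -c "
from h import *
plan(.4502,.2942,.008,40)"
```

```text
t 5.07 p [0.4507 0.2947 0.0082] yaw 40.0 tilt [0.0027 0.0017] | az 0.0 then [-0.  -0.7  0.2] w 0.0638 gf 0.0 F [-0.1 -0.1 -0.6]
```

Emit:
move_arm(deltas=[[0.75,0,-0.5,2,0,0,0],[0.75,0,0,2,0,0,0],[0.75,0,0,0,0,0,0]])

```text
clock: 5.32
eef_pos: [0.4492, 0.2936, 0.003]
tool_rot: [0.423, 0.906, 0.0, 0.0]
ft_force: [-0.1, 0.3, -0.2]
grip_width: 0.0639
grasp_force: 0.0
```

Emit:
move_arm(deltas=[[0.75,0,0,3,0,0,0],[0.75,0,0,0,0,0,0]])

```text
clock: 5.48
eef_pos: [0.449, 0.2932, -0.0006]
tool_rot: [0.423, 0.906, -0.0, -0.0]
ft_force: [-0.6, 0.7, -0.0]
grip_width: 0.0638
grasp_force: 0.0
```

Emit:
move_arm(deltas=[[0.75,0,0,3,0,0,0],[0.75,0,0,0,0,0,0]])

```text
clock: 5.65
eef_pos: [0.4489, 0.293, -0.0038]
tool_rot: [0.423, 0.906, -0.0, -0.0]
ft_force: [0.9, -0.3, 0.6]
grip_width: 0.0641
grasp_force: 0.0
```

Emit:
move_arm(deltas=[[0.5,0,0,0,0,0,0],[0.4,0,0,0,0,0,0],[0.4,0,0,0,0,0,0],[0.4,0,0,0,0,0,0],[0.4,0,0,0,0,0,0]])

```text
clock: 6.07
eef_pos: [0.4494, 0.2933, -0.0028]
tool_rot: [0.423, 0.906, 0.0, 0.0]
ft_force: [-1.6, -1.2, 6.6]
grip_width: 0.0448
grasp_force: 60.8
```

Emit:
move_arm(deltas=[[0.3,0,0,-10,0,0,0],[0.3,0,0,-25,0,0,0],[0.3,0,0,-25,0,0,0],[0.3,0,0,0,0,0,0]])

```text
clock: 6.4
eef_pos: [0.4525, 0.2953, 0.0618]
tool_rot: [0.423, 0.906, 0.004, 0.002]
ft_force: [1.1, 1.2, 1.2]
grip_width: 0.0447
grasp_force: 61.2
```

```bash
python3 - <<'E'
from h import *
plan(.5875,.0743,.1,-3.3)
b=bot.camera("scene")[70:190,190:310]
f=lambda q:cv2.convertScaleAbs(cv2.resize(q,None,fx=5,fy=5,interpolation=3),alpha=1.8)
cv2.imwrite("pics/a6.png",f(b))
E
```

```text
t 6.4 p [0.4525 0.2953 0.0618] yaw 40.0 tilt [0.0075 0.0049] | az 43.3 then [-212.9  147.5  -38.2] w 0.0447 gf 61.2 F [1.1 1.2 1.2]
```

View pics/a6.png

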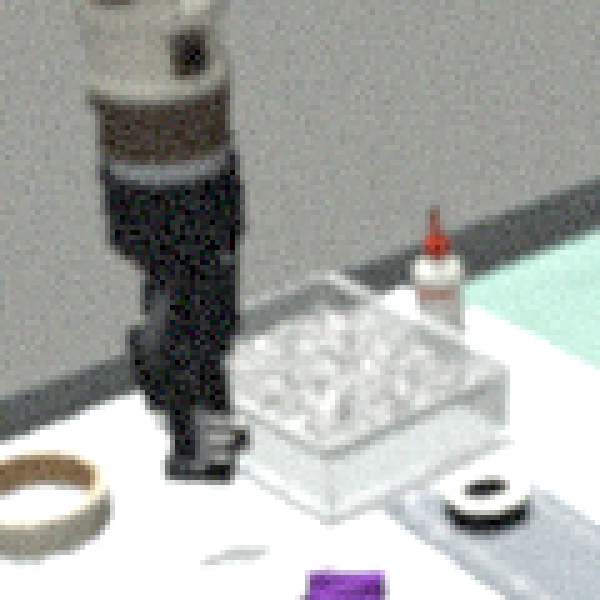

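Emit:
move_arm(deltas=[[0.3,0,0,-6,0,0,6.2],[0.3,0,0,-6,0,0,6.2],[0.3,0,0,-6,0,0,6.2],[0.3,0,0,-6,0,0,6.2],[0.3,0,0,-6,0,0,6.2],[0.3,0,0,-6,0,0,6.2],[0.3,0,0,0,0,0,6.1],[0.3,-30,21,0,0,0,0],[0.3,-30,21,0,0,0,0],[0.3,-30,21,0,0,0,0]])

```text
clock: 7.28
eef_pos: [0.5066, 0.1991, 0.0919]
tool_rot: [0.727, 0.687, -0.001, -0.0]
ft_force: [0.7, -0.4, 0.4]
grip_width: 0.045
grasp_force: 61.2
```

Emit:
move_arm(deltas=[[0.3,-30,21,0,0,0,0],[0.3,-30,21,0,0,0,0],[0.3,-30,21,0,0,0,0],[0.3,-30,21,0,0,0,0],[0.3,0,0,20,0,0,0],[0.3,0,0,0,0,0,0],[0.3,0,0,0,0,0,0]])

```text
clock: 7.87
eef_pos: [0.5816, 0.0745, 0.0706]
tool_rot: [0.728, 0.686, -0.002, -0.002]
ft_force: [-0.2, -0.3, -0.1]
grip_width: 0.045
grasp_force: 61.3
```

```bash
python3 -c "
from h import *
plan(.5875,.0743,.006,-3.3)"
```

```text
t 7.87 p [0.5816 0.0745 0.0706] yaw -3.4 tilt [-0.0056 -0.0003] | az -0.1 then [ 0.1  5.9 64.6] w 0.045 gf 61.3 F [-0.2 -0.3 -0.1]
```

Emit:
move_arm(deltas=[[0.3,0,5.5,20,0,0,0],[0.3,0,0,25,0,0,0],[0.3,0,0,15,0,0,0],[0.3,0,0,3,0,0,0],[0.3,0,0,0,0,0,0],[0.3,0,0,0,0,0,0]])

```text
clock: 8.37
eef_pos: [0.5895, 0.0757, 0.0107]
tool_rot: [0.727, 0.687, 0.0, 0.0]
ft_force: [0.3, 0.3, 0.3]
grip_width: 0.0444
grasp_force: 61.3
```

```bash
python3 -c "
from h import *
plan(.5875,.0743,.002,-3.3)"
```

```text
t 8.37 p [0.5895 0.0757 0.0107] yaw -3.2 tilt [0.0008 0.0002] | az 0.1 then [-1.5 -1.9  8.7] w 0.0444 gf 61.3 F [0.3 0.3 0.3]
```

Emit:
move_arm(deltas=[[0.3,-1,-1.5,4,0,0,0],[0.3,0,0,3,0,0,0],[0.3,0,0,0,0,0,0],[0.3,0,0,0,0,0,0]])

```text
clock: 8.7
eef_pos: [0.5878, 0.0738, 0.0031]
tool_rot: [0.727, 0.686, 0.0, 0.0]
ft_force: [-0.2, -0.1, 0.2]
grip_width: 0.0449
grasp_force: 61.3
```

Emit:
move_arm(deltas=[[0.3,0,0,2,0,0,0],[0.3,0,0,0,0,0,0],[0.3,0,0,0,0,0,0]])

```text
clock: 8.95
eef_pos: [0.5883, 0.0738, 0.0013]
tool_rot: [0.727, 0.686, 0.001, 0.0]
ft_force: [-0.6, 0.5, 3.5]
grip_width: 0.0447
grasp_force: 61.9
```

Emit:
move_arm(deltas=[[0.6,0,0,0,0,0,0],[0.8,0,0,0,0,0,0],[0.8,0,0,0,0,0,0],[0.8,0,0,0,0,0,0],[0.8,0,0,-20,0,0,0],[0.8,0,0,-35,0,0,0],[0.8,0,0,-35,0,0,0],[0.8,0,0,0,0,0,0]])

```text
clock: 9.62
eef_pos: [0.5926, 0.0744, 0.0982]
tool_rot: [0.727, 0.686, 0.005, 0.004]
ft_force: [1.4, 1.0, 1.0]
grip_width: 0.0684
grasp_force: 0.0
```

```bash
python3 -c "
from h import *
plan(.4401,.1162,.04,-3.3)
find('o_centre',.012)"
```

```text
t 9.62 p [0.5926 0.0744 0.0982] yaw -3.3 tilt [0.0126 0.0016] | az -0.0 then [  33.  -154.7   58.2] w 0.0684 gf 0.0 F [1.4 1.  1. ]
```

Emit:
move_arm(deltas=[[0.85,8,-38,0,0,0,0],[0.85,8,-38,0,0,0,0],[0.85,8,-38,0,0,0,0],[0.85,8,-37,0,0,0,0],[0.85,0,0,30,0,0,0],[0.85,0,0,25,0,0,0],[0.85,0,0,0,0,0,0],[0.85,0,0,0,0,0,0],[0.85,0,0,0,0,0,0]])

```text
clock: 10.47
eef_pos: [0.4389, 0.1144, 0.0357]
tool_rot: [0.727, 0.686, -0.0, -0.0]
ft_force: [1.0, 0.1, 0.3]
grip_width: 0.073
grasp_force: 0.0
```

```bash
python3 -c "
from h import *
plan(.4395,.1155,-.003,-3.3)"
```

```text
t 10.47 p [0.4389 0.1144 0.0357] yaw -3.4 tilt [-0.0009 -0.0003] | az -0.1 then [ 1.1  0.5 38.7] w 0.073 gf 0.0 F [1.  0.1 0.3]
```

Emit:
move_arm(deltas=[[0.8,1,0.5,20,0,0,0],[0.8,0,0,15,0,0,0],[0.8,0,0,3,0,0,0],[0.8,0,0,0,0,0,0],[0.8,0,0,0,0,0,0],[0.5,0,0,0,0,0,0],[0.4,0,0,0,0,0,0],[0.4,0,0,0,0,0,0],[0.4,0,0,0,0,0,0],[0.4,0,0,0,0,0,0]])

```text
clock: 11.3
eef_pos: [0.44, 0.116, -0.0002]
tool_rot: [0.727, 0.686, 0.001, 0.0]
ft_force: [-2.8, 0.2, 11.6]
grip_width: 0.0341
grasp_force: 6.3
```

Emit:
move_arm(deltas=[[0.8,0,0,-10,0,0,0],[0.8,0,0,-30,0,0,0],[0.8,0,0,0,0,0,0],[0.8,0,0,0,0,0,0],[0.8,40,0,0,0,0,0],[0.8,40,0,-20,0,0,0],[0.8,40,0,0,0,0,0],[0.8,0,0,0,0,0,0]])

```text
clock: 11.97
eef_pos: [0.4481, 0.2393, 0.0573]
tool_rot: [0.725, 0.689, 0.003, -0.0]
ft_force: [0.5, -0.8, -0.1]
grip_width: 0.0681
grasp_force: 0.0
```

```bash
python3 -c "
from h import *
plan(.4401,.1162,.0,-3.3)
find('o_centre',.012)
im=bot.camera('top')
o=ortho('top',im,.38,.66,0,.3,.016,2000);cv2.imwrite('pics/p7.png',cv2.convertScaleAbs(o,alpha=1.6))"
```

```text
t 11.97 p [0.4481 0.2393 0.0573] yaw -3.0 tilt [0.0045 0.0054] | az 0.3 then [-123.4   -0.9   57.3] w 0.0681 gf 0.0 F [ 0.5 -0.8 -0.1]
o_centre 0.77 mean [441.  116.4] rect [441.1 116.3] [48.1 48.3] 0.8
```

View pics/p7.png

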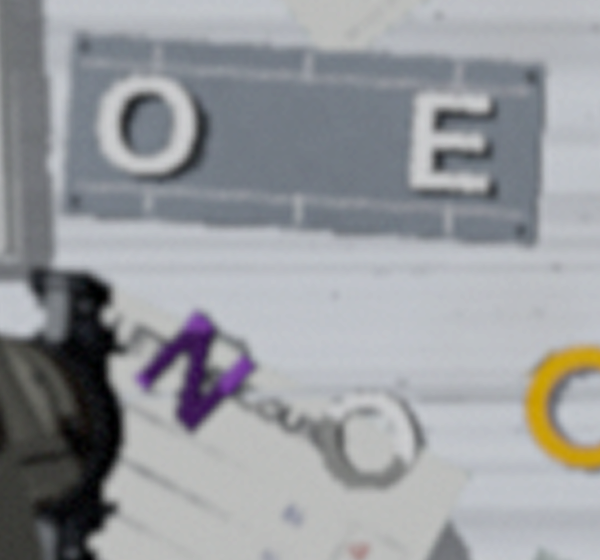

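Emit:
move_arm(deltas=[[0.75,-41,-0.3,0,0,0,0],[0.75,-41,-0.3,0,0,0,0],[0.75,-41,-0.3,0,0,0,0],[0.75,0,0,25,0,0,0],[0.75,0,0,20,0,0,0],[0.75,0,0,10,0,0,0],[0.75,0,0,3,0,0,0],[0.75,0,0,3,0,0,0],[0.75,0,0,0,0,0,0],[0.75,0,0,0,0,0,0]])

```text
clock: 12.95
eef_pos: [0.4384, 0.1097, -0.0043]
tool_rot: [0.727, 0.686, 0.0, 0.0]
ft_force: [-0.1, 0.1, -0.2]
grip_width: 0.0637
grasp_force: 0.0
```

Emit:
move_arm(deltas=[[0.75,0,0,3,0,0,0],[0.75,0,0,0,0,0,0]])

```text
clock: 13.12
eef_pos: [0.4385, 0.11, -0.0074]
tool_rot: [0.727, 0.686, 0.0, 0.0]
ft_force: [0.2, -0.6, -0.5]
grip_width: 0.0644
grasp_force: 0.0
```

```bash
python3 -c "
from h import *
plan(.4405,.1160,-.008,-3.3)"
```

```text
t 13.12 p [ 0.4385  0.11   -0.0074] yaw -3.3 tilt [0.0009 0.0002] | az -0.0 then [6.1 1.7 0.6] w 0.0644 gf 0.0 F [ 0.2 -0.6 -0.5]
```

Emit:
move_arm(deltas=[[0.75,6,1.7,0,0,0,0],[0.75,0,0,0,0,0,0],[0.6,0,0,0,0,0,0],[0.5,0,0,0,0,0,0],[0.4,0,0,0,0,0,0],[0.4,0,0,0,0,0,0],[0.4,0,0,0,0,0,0]])

```text
clock: 13.7
eef_pos: [0.4406, 0.1162, -0.0068]
tool_rot: [0.727, 0.686, 0.001, 0.0]
ft_force: [-1.5, 0.9, 6.0]
grip_width: 0.0468
grasp_force: 60.5
```

Emit:
move_arm(deltas=[[0.3,0,0,-20,0,0,0],[0.3,0,0,-35,0,0,-4.7],[0.3,0,0,-35,0,0,-4.7],[0.3,-36.5,12.7,0,0,0,0],[0.3,-36.5,12.7,0,0,0,0],[0.3,-36.5,12.7,0,0,0,0],[0.3,-36.5,12.7,0,0,0,0],[0.3,-36.5,12.7,0,0,0,0],[0.3,-36.5,12.7,0,0,0,0],[0.3,-36.5,12.7,0,0,0,0]])

```text
clock: 14.53
eef_pos: [0.5558, -0.1307, 0.0822]
tool_rot: [0.669, 0.744, -0.0, -0.0]
ft_force: [0.3, 0.5, 0.0]
grip_width: 0.0467
grasp_force: 61.7
```

Emit:
move_arm(deltas=[[0.3,-36.5,12.7,0,0,0,0],[0.3,-36.5,12.7,0,0,0,0],[0.3,0,0,25,0,0,0],[0.3,0,0,20,0,0,0],[0.3,0,0,0,0,0,0],[0.3,0,0,0,0,0,0],[0.3,0,0,0,0,0,0]])

```text
clock: 15.12
eef_pos: [0.5888, -0.1986, 0.038]
tool_rot: [0.669, 0.744, 0.0, 0.0]
ft_force: [-0.0, -0.4, 0.6]
grip_width: 0.0464
grasp_force: 61.7
```

```bash
python3 -c "
from h import *
plan(.5895,-.2021,-.002,6.1)"
```

```text
t 15.12 p [ 0.5888 -0.1986  0.038 ] yaw 6.1 tilt [ 0.0003 -0.0002] | az -0.0 then [-3.6  0.3 40. ] w 0.0464 gf 61.7 F [-0.  -0.4  0.6]
```

Emit:
move_arm(deltas=[[0.3,-3.5,0,15,0,0,0],[0.3,0,0,15,0,0,0],[0.3,0,0,5,0,0,0],[0.3,0,0,2,0,0,0],[0.3,0,0,2,0,0,0],[0.3,0,0,0,0,0,0],[0.3,0,0,0,0,0,0]])

```text
clock: 15.7
eef_pos: [0.5897, -0.2024, -0.0006]
tool_rot: [0.669, 0.744, 0.0, 0.001]
ft_force: [-0.3, 0.1, -0.1]
grip_width: 0.0469
grasp_force: 61.7
```

Emit:
move_arm(deltas=[[0.3,0,0,1.5,0,0,0],[0.3,0,0,0,0,0,0],[0.3,0,0,0,0,0,0]])

```text
clock: 15.95
eef_pos: [0.5894, -0.2025, -0.0026]
tool_rot: [0.669, 0.744, 0.0, 0.0]
ft_force: [0.1, 0.2, 1.1]
grip_width: 0.0466
grasp_force: 61.9
```

```bash
python3 -c "
from h import *
plan(.5895,-.2021,-.0025,6.1)"
```

```text
t 15.95 p [ 0.5894 -0.2025 -0.0026] yaw 6.1 tilt [ 0.0011 -0.0002] | az -0.0 then [ 0.3  0.1 -0.1] w 0.0466 gf 61.9 F [0.1 0.2 1.1]
```

Emit:
move_arm(deltas=[[0.6,0,0,0,0,0,0],[0.7,0,0,0,0,0,0],[0.7,0,0,0,0,0,0],[0.7,0,0,-20,0,0,0],[0.7,0,0,-35,0,0,0],[0.7,0,0,-35,0,0,0],[0.7,0,0,0,0,0,-7.1],[0.7,0,0,0,0,0,-7.1],[0.7,0,0,0,0,0,-7.1],[0.7,0,0,0,0,0,-7.1]])

```text
clock: 16.78
eef_pos: [0.589, -0.2024, 0.0872]
tool_rot: [0.463, 0.886, 0.0, 0.0]
ft_force: [-0.8, 0.3, 0.5]
grip_width: 0.0603
grasp_force: 0.0
```

Emit:
move_arm(deltas=[[0.6,0,0,0,0,0,-7],[0.6,0,0,0,0,0,-7],[0.6,0,0,0,0,0,-7],[0.6,0,0,0,0,0,-7],[0.6,0,0,0,0,0,-7],[0.6,0,0,0,0,0,-7],[0.6,0,0,0,0,0,-7],[0.6,0,0,0,0,0,-6.9],[0.6,0,0,0,0,0,0],[0.6,0,0,0,0,0,0]])

```text
clock: 17.62
eef_pos: [0.5888, -0.2024, 0.0868]
tool_rot: [-0.002, 1.0, 0.0, -0.0]
ft_force: [-0.3, -0.6, -0.1]
grip_width: 0.051
grasp_force: 0.0
```

```bash
python3 -c "
from h import *
plan(.449,-.2846,.03,90.4)
find('t_centre',.012)"
```

```text
t 17.62 p [ 0.5888 -0.2024  0.0868] yaw 90.2 tilt [-0.0002  0.    ] | az -0.2 then [140.4 -81.3  56.8] w 0.051 gf 0.0 F [-0.3 -0.6 -0.1]
```

Emit:
move_arm(deltas=[[0.5,35.5,-20.3,0,0,0,0],[0.5,35.5,-20.3,0,0,0,0],[0.5,35.5,-20.3,0,0,0,0],[0.5,35.5,-20.3,0,0,0,0],[0.5,0,0,30,0,0,0],[0.5,0,0,25,0,0,0],[0.5,0,0,0,0,0,0],[0.5,0,0,0,0,0,0],[0.5,0,0,0,0,0,0]])

```text
clock: 18.47
eef_pos: [0.4484, -0.2847, 0.0328]
tool_rot: [-0.003, 1.0, -0.0, 0.0]
ft_force: [0.2, -0.3, -0.1]
grip_width: 0.0424
grasp_force: 0.0
```

```bash
python3 -c "
from h import *
plan(.447,-.2846,-.003,90.4)"
```

```text
t 18.47 p [ 0.4484 -0.2847  0.0328] yaw 90.4 tilt [ 0.001  -0.0007] | az -0.0 then [ 1.4  0.1 35.8] w 0.0424 gf 0.0 F [ 0.2 -0.3 -0.1]
```

Emit:
move_arm(deltas=[[0.45,1.4,0,15,0,0,0],[0.45,0,0,15,0,0,0],[0.45,0,0,3,0,0,0],[0.45,0,0,3,0,0,0],[0.45,0,0,0,0,0,0],[0.45,0,0,0,0,0,0]])

```text
clock: 18.97
eef_pos: [0.4471, -0.2848, -0.0031]
tool_rot: [-0.003, 1.0, -0.0, 0.001]
ft_force: [0.3, 0.5, -0.7]
grip_width: 0.0386
grasp_force: 0.0
```

Emit:
move_arm(deltas=[[0.3,0,0,0,0,0,0],[0.15,0,0,0,0,0,0],[0,0,0,0,0,0,0],[0,0,0,0,0,0,0],[0,0,0,0,0,0,0],[0,0,0,0,0,0,0]])

```text
clock: 19.47
eef_pos: [0.4466, -0.2848, -0.0032]
tool_rot: [-0.003, 1.0, -0.0, 0.001]
ft_force: [-1.0, 0.8, 6.3]
grip_width: 0.0081
grasp_force: 58.9
```

Emit:
move_arm(deltas=[[0,0,0,-20,0,0,0],[0,0,0,-35,0,0,-2.8],[0,0,0,-35,0,0,-2.9],[0,-20.6,31,0,0,0,0],[0,-20.6,31,0,0,0,0],[0,-20.6,31,0,0,0,0],[0,-20.6,31,0,0,0,0],[0,-20.6,31,0,0,0,0],[0,-20.6,31,0,0,0,0],[0,-20.6,31,0,0,0,0]])

```text
clock: 20.3
eef_pos: [0.5668, -0.0518, 0.0856]
tool_rot: [-0.053, 0.999, -0.0, -0.0]
ft_force: [0.8, 0.5, -0.9]
grip_width: 0.0082
grasp_force: 58.7
```

Emit:
move_arm(deltas=[[0,0,0,25,0,0,0],[0,0,0,20,0,0,0],[0,0,0,0,0,0,0],[0,0,0,0,0,0,0],[0,0,0,0,0,0,0]])

```text
clock: 20.72
eef_pos: [0.5668, -0.0538, 0.0415]
tool_rot: [-0.053, 0.999, -0.0, 0.0]
ft_force: [0.6, 0.5, 0.1]
grip_width: 0.0079
grasp_force: 58.7
```

```bash
python3 -c "
from h import *
plan(.5681,-.0515,.001,96.1)"
```

```text
t 20.72 p [ 0.5668 -0.0538  0.0415] yaw 96.0 tilt [ 0.0004 -0.    ] | az -0.1 then [-1.6  2.2 40.5] w 0.0079 gf 58.7 F [0.6 0.5 0.1]
```

Emit:
move_arm(deltas=[[0,-1.6,2.2,15,0,0,0],[0,0,0,15,0,0,0],[0,0,0,5,0,0,0],[0,0,0,2,0,0,0],[0,0,0,2,0,0,0],[0,0,0,0,0,0,0],[0,0,0,0,0,0,0]])

```text
clock: 21.3
eef_pos: [0.5686, -0.0513, 0.0028]
tool_rot: [-0.053, 0.999, -0.0, 0.001]
ft_force: [-0.3, -0.6, -0.3]
grip_width: 0.0081
grasp_force: 58.7
```

Emit:
move_arm(deltas=[[0,0,0,1.5,0,0,0],[0,0,0,0,0,0,0],[0,0,0,0,0,0,0]])

```text
clock: 21.55
eef_pos: [0.5684, -0.0512, 0.0009]
tool_rot: [-0.053, 0.999, -0.0, 0.001]
ft_force: [0.1, -0.0, -1.0]
grip_width: 0.0079
grasp_force: 58.9
```

Emit:
move_arm(deltas=[[0.3,0,0,0,0,0,0],[0.4,0,0,0,0,0,0],[0.4,0,0,0,0,0,0],[0.4,0,0,-20,0,0,0],[0.4,0,0,-35,0,0,0],[0.4,0,0,-30,0,0,-3.1],[0.7,34.2,-8.2,0,0,0,0],[0.7,34.2,-8.2,0,0,0,0],[0.7,34.2,-8.2,0,0,0,0],[0.7,34.2,-8.2,0,0,0,0]])

```text
clock: 22.38
eef_pos: [0.4367, -0.1055, 0.0855]
tool_rot: [-0.08, 0.997, -0.0, 0.0]
ft_force: [-0.1, -0.6, 0.4]
grip_width: 0.0599
grasp_force: 0.0
```

Emit:
move_arm(deltas=[[0.7,0,0,25,0,0,0],[0.7,0,0,25,0,0,0],[0.7,0,0,0,0,0,0],[0.7,0,0,0,0,0,0],[0.7,0,0,0,0,0,0]])

```text
clock: 22.8
eef_pos: [0.4388, -0.1053, 0.0361]
tool_rot: [-0.08, 0.997, -0.0, 0.0]
ft_force: [1.2, 0.7, 0.4]
grip_width: 0.0595
grasp_force: 0.0
```

```bash
python3 -c "
from h import *
plan(.4386,-.1056,-.006,99.2)"
```

```text
t 22.8 p [ 0.4388 -0.1053  0.0361] yaw 99.2 tilt [ 0.0007 -0.0001] | az -0.0 then [ 0.3 -0.3 42.1] w 0.0595 gf 0.0 F [1.2 0.7 0.4]
```

Emit:
move_arm(deltas=[[0.7,0,0,18,0,0,0],[0.7,0,0,16,0,0,0],[0.7,0,0,5,0,0,0],[0.7,0,0,3,0,0,0],[0.7,0,0,0,0,0,0],[0.5,0,0,0,0,0,0],[0.3,0,0,0,0,0,0],[0.3,0,0,0,0,0,0],[0.3,0,0,0,0,0,0],[0.3,0,0,0,0,0,0]])

```text
clock: 23.63
eef_pos: [0.4391, -0.1054, -0.0051]
tool_rot: [-0.08, 0.997, -0.0, 0.001]
ft_force: [-1.8, 1.1, 6.3]
grip_width: 0.0396
grasp_force: 59.7
```

Emit:
move_arm(deltas=[[0.2,0,0,-20,0,0,0],[0.2,0,0,-35,0,0,6.2],[0.2,0,0,-40,0,0,6.3],[0.2,-17.2,33,0,0,0,0],[0.2,-17.2,33,0,0,0,0],[0.2,-17.2,33,0,0,0,0],[0.2,-17.2,33,0,0,0,0],[0.2,-17.2,33,0,0,0,0],[0.2,-17.2,33,0,0,0,0],[0.2,-17.2,33,0,0,0,0]])

```text
clock: 24.47
eef_pos: [0.5726, 0.1202, 0.0893]
tool_rot: [0.029, 1.0, 0.0, 0.001]
ft_force: [0.8, 0.8, 0.2]
grip_width: 0.0396
grasp_force: 60.6
```

Emit:
move_arm(deltas=[[0.2,-17.2,33,0,0,0,0],[0.2,0,0,25,0,0,0],[0.2,0,0,20,0,0,0],[0.2,0,0,0,0,0,0],[0.2,0,0,0,0,0,0],[0.2,0,0,0,0,0,0]])

```text
clock: 24.97
eef_pos: [0.5913, 0.1501, 0.0446]
tool_rot: [0.029, 1.0, 0.0, 0.001]
ft_force: [-0.0, -0.5, -0.3]
grip_width: 0.0399
grasp_force: 60.6
```

```bash
python3 -c "
from h import *
plan(.5919,.1502,-.001,86.7)"
```

```text
t 24.97 p [0.5913 0.1501 0.0446] yaw 86.6 tilt [0.0012 0.0003] | az -0.1 then [-0.6  0.1 45.6] w 0.0399 gf 60.6 F [-0.  -0.5 -0.3]
```

Emit:
move_arm(deltas=[[0.2,-0.6,0,18,0,0,0],[0.2,0,0,18,0,0,0],[0.2,0,0,5,0,0,0],[0.2,0,0,2,0,0,0],[0.2,0,0,1,0,0,0],[0.2,0,0,0,0,0,0],[0.2,0,0,0,0,0,0]])

```text
clock: 25.55
eef_pos: [0.5924, 0.1504, 0.0007]
tool_rot: [0.029, 1.0, 0.0, 0.001]
ft_force: [0.5, -0.4, 0.4]
grip_width: 0.0398
grasp_force: 60.6
```

Emit:
move_arm(deltas=[[0.2,0,0,1,0,0,0],[0.2,0,0,0,0,0,0],[0.2,0,0,0,0,0,0]])

```text
clock: 25.8
eef_pos: [0.5919, 0.1504, -0.001]
tool_rot: [0.029, 1.0, 0.0, 0.001]
ft_force: [-0.2, -0.1, 1.6]
grip_width: 0.0397
grasp_force: 60.9
```

Contact. I'll release, rise and back away toward the robot to check.

Emit:
move_arm(deltas=[[0.6,0,0,0,0,0,0],[0.6,0,0,0,0,0,0],[0.6,0,0,0,0,0,0],[0.6,0,0,-20,0,0,0],[0.6,0,0,-35,0,0,0],[0.6,0,0,-35,0,0,0],[0.6,30,20,-20,0,0,0],[0.6,30,20,-20,0,0,0],[0.6,30,20,0,0,0,0],[0.6,30,20,0,0,0,0]])

```text
clock: 26.63
eef_pos: [0.4763, 0.2382, 0.1303]
tool_rot: [0.03, 1.0, 0.001, 0.002]
ft_force: [0.9, 0.8, 0.6]
grip_width: 0.0513
grasp_force: 0.0
```

Emit:
move_arm(deltas=[[0.6,30,20,0,0,0,0],[0.6,30,20,0,0,0,0],[0.6,30,20,0,0,0,0],[0.6,30,20,0,0,0,0],[0.6,0,0,0,0,0,0],[0.6,0,0,0,0,0,0]])

```text
clock: 27.13
eef_pos: [0.3596, 0.325, 0.1285]
tool_rot: [0.027, 1.0, -0.0, 0.0]
ft_force: [0.2, -0.3, -0.3]
grip_width: 0.0512
grasp_force: 0.0
```

```bash
python3 - <<'E'
from h import *
im=np.mean([bot.camera("top").astype(float) for _ in range(5)],0).astype(np.uint8)
P=[]
for (x,y,yaw) in [(.5919,.1502,-3.3),(.5814,-.1265,6.1)]:
    s=1500;o=ortho("top",im,x-.065,x+.065,y-.13,y+.13,.020,s)
    n=o.shape[:2]; o=cv2.warpAffine(o,cv2.getRotationMatrix2D((n[1]/2,n[0]/2),-yaw,1),(n[1],n[0]))
    o=cv2.convertScaleAbs(o,alpha=1.8)
    for k in (.076,0,-.076): cv2.rectangle(o,(int((.13-k-.022)*s),int(.041*s)),(int((.13-k+.022)*s),int(.089*s)),(0,0,255),1)
    P.append(o)
sc=cv2.convertScaleAbs(cv2.resize(im[200:300,100:490],(780,200)),alpha=1.6)
cv2.imwrite("pics/f.png",np.vstack([np.hstack(P),sc]))
find('tape_centre',.012)
print(bot.get_obs()["clock"])
E
```

```text
tape_centre 0.72 mean [459.1   7.7] rect [460.2   7.5] [63.5 58.8] 45.5
27.4833
```

View pics/f.png

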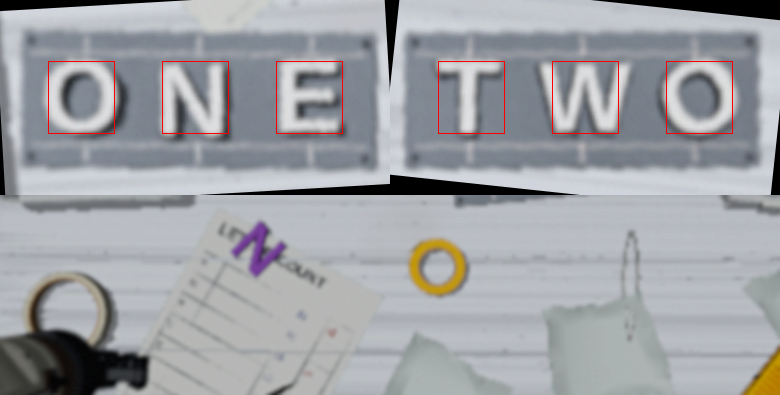

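The signs read ONE and TWO, square and within about 2 mm of centre. The tape and tweezers haven't moved.

```bash
python3 -c "
from workcell import bot
print(bot.job_done())"
```

```text
the job is handed in; nothing more can be done
None
```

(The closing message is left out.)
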